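# Switch the two-way chute over to the empty tub

### The arm

A 6-joint arm with a two-finger parallel gripper is mounted at the origin on the work surface. World frame = base frame: x ahead of the robot, y to its left, z up, the work surface at z = 0. Lengths are in m, angles in rad, forces in N, time in s.
With the tool pointing down it reaches from about 0.375 to 0.9 m from the base axis. Payload 3.1 kg.
Tool frame: the origin (TCP) lies on the centre line of the jaws, within the pads' length; the fingertips stand 11 mm ahead of it and the grasp point (between the pads) lies 8 mm behind it; z points along the fingers, y is the direction in which the jaws open and shut (so a half turn about z gives the same grasp; the last joint's range is limited). The gripper opens to 85 mm and grips with 20 to 120 N. Pads are 22 mm wide; open, the fingers measure 114 mm over their backs; the gripper's body (76 mm by 85 mm) begins 54 mm behind the grasp point. The pads swing forward as they close: fully open they stand 13 mm farther back than shut.
Start: joints at [-1.343, 0.527, 1.433, -0, 1.181, -0.178], TCP at [0.247, -0.574, 0.242] pointing down, gripper open.
Joint ranges: [-3.08, 3.08], [-0.75, 2.2], [0.22, 2.44], [-1.43, 4.57], [0, 2.65], [-2.85, 2.85]. Speed limits (rad/s): [2.79, 2.79, 3.14, 3.14, 3.14, 3.14].

### API

Orientations are given as a rotation vector (axis times angle).
In Python, from rig import arm, viewer gives the robot as it stands. The module is installed in compiled form; this text tells all that it offers.
- The arm moves only by the tool move_arm, never from a script. Its argument "targets" is a list of rows, each a list of 7 numbers: the gripper command: -1 is fully open, 1 is shut, values between are in proportion, then the shift along the tool's x, y, z in cm, then the turn, a rotation vector about the tool's x, y, z in degrees. In form: [[hand, x, y, z, wx, wy, wz], ...]. A call has 1 to 20 rows; each row is the pose to reach, as a shift and turn from the pose measured when the call began, along the tool's axes at that moment; what a row does not reach only later rows make up. A row lasts 1/10 s, in which the tool goes at most 50 mm and 8.59 degrees, less where a joint would pass 70% of its speed; a pose out of reach is approached as far as the arm can. A call with a gripper value outside its range is refused whole. The fingers move at their own pace and stop on an object; the grip force is fixed at half the most. Time passes only in rows, so rows that repeat a pose let the fingers close. It gives the time, the measured TCP pose, the force and the opening at its end, in the units of the state.
- arm.state(): the state, without advancing time (a new reading comes with each control period).
- viewer.capture(name): name is "scene" or "top" or "wrist"; returns a dict with "image" (400x640x3 uint8, blue, green, red), "fovy" (degrees; the focal length in pixels is half the picture's height over the tangent of half this angle, whatever the lens; pixels are square), "cx", "cy" (the principal point, pixels), "xyz" and "orientation" of the camera in the world. Camera axes: x right, y down, z forward; pixel columns grow to the right and rows downward; lengths in m; the calibration is good to about 2 mm. A picture is of the moment at which its call begins. There is no depth.
- arm.sign_off(): hands the job in, once; it reports no verdict.
The state is a dict: "t": time; "joint_pos": joint angles; "dq": joint speeds; "effort": joint torques, N m; "tool_pos": TCP position; "tcp_rot": TCP orientation; "ft_force": force on the tool from outside, world axes, zero at the start; "moment": the same for the moment, N m; "opening": opening from 0.0 (shut) to 1.0 (fully open).
Only numpy, scipy, OpenCV 4.12 (cv2) and the standard library are available. Lean on these libraries where they do the work, as an engineer would, in place of code of your own. Each camera call takes 0.05 s, during which the arm holds its last target.

### The job

The left tub of the two-way chute is full and the tube blanks have backed up. With the fingertips, push the empty tub on the right back along its guides until it is fully home under the right chute, then press down the raised right pad of the seesaw gate so that it rocks over its pivot and the waiting blanks run down the right chute into the tub. Only push and press: do not lift the tub or tip it, do not touch the blanks, and leave the bracket, bottle and brush where they are.

Things in the scene. Friction and masses are not known exactly. Their poses are not given: they have to be found in the camera images.
- chute: Fixed two-way gravity chute of sheet steel; origin on the bench right under the gate's pivot; its x axis points away from the robot, y to the left, z up. Two open chutes, 49 mm wide outside, slope down to the left (+y) and right (-y) from the pivot (z = 104 mm). The left one ends over a fixed green tub heaped with blanks (y 135 to 255 mm). Cheek plates and chute walls lie within x = +-30 mm.
- magazine (a point): Centre of the open top of the upright magazine channel over the pivot, 236 mm above the bench; the channel is 51 by 34 mm, with a small funnel lip above it to 260 mm.
- mouth (a point): Lower end of the right chute's floor, at y = -146 mm in the chute's axes, about 80 mm above the bench; blanks drop from here into the tub.
- bay (a point): Point on the bench at the centre of the right tub bay, (0, -195, 0) mm in the chute's axes; the tub's origin is here when fully home. The bay has a guide bar 12 mm high at each side (inner faces 63 mm to the left and right of this point, from x = -154 to +61 mm) and a back stop 25 mm high, its face at x = +55 mm.
- tub: Empty green plastic tub, 110 (x) by 120 (y) by 70 mm high, walls 4 mm, open-topped, 0.13 to 0.24 kg, loose; origin at the centre of its underside. It starts between the guides of the right bay (3 mm play each side), 50 to 90 mm short of home on the robot's side, and slides along the chute's +x at a few newtons. Outside of its near wall: x = -55 mm (rim bead -58 mm).
- gate (a joint): Angle of the seesaw gate (rad) about its pivot, along the chute's x: -0.32 = left end down (start: blanks go left), +0.32 = right end down (blanks go right), a rubber-buffered stop at each. A tumbler weight (36 mm disc on a mast, centre 74 mm above the pivot, 50 mm to the robot's side of it) makes it fall to the side it is past level and stay there. Its 74 mm plate lies between the chutes.
- pad_right (a point): Centre of the top of the gate's right press pad, a flat steel plate 44 (x) by 40 (y) by 5 mm on the end of the bar on the robot's side; at (-75, -95, +12) mm from the pivot in the gate's axes. Raised at the start (145 mm above the bench); goes down to 85 mm when the gate is over, in a small arc about the pivot. Takes about 1 to 3 N until the stop.
- pad_left (a point): The same on the left pad, at (-75, +95, +12) mm; low at the start. The line from pad_right to pad_left runs, seen from above, along the chute's +y.
- blank0: A loose steel tube blank, 25 mm diameter by 40 mm long, 75 g, lying along x; origin at its centre. At the start it is lowest in the left chute, against the heap.
- blank1: Like blank0; second in the left chute.
- blank2: Like blank0; third in the left chute.
- blank3: Like blank0; uppermost in the left chute.
- blank4: Like blank0; on the left half of the gate plate.
- blank5: Like blank0; on the gate plate, under the magazine.
- blank6: Like blank0; lowest in the magazine.
- blank7: Like blank0; second in the magazine.
- blank8: Like blank0; top one in the magazine.
- bracket: Bystander: loose dark steel angle bracket 60 by 40 by 60 mm; origin at the centre of its underside.
- spray: Bystander: loose bare aluminium bottle with a black cap, 48 mm diameter, 150 mm tall; origin at the centre of its underside.
- brush: Bystander: loose hand brush lying on the bench; origin at its underside.
Mind the look-alikes: they are no part of the job. What is shaped like the blank3 but brown or pink is not meant. Leave any brown or red look-alike of the blank4 alone.

How it is judged:
By the outcome, as a careful person would: the job done as asked, in the order asked, and still so for the second after the job is handed in, with the robot touching nothing.
It also fails if it takes over 48 s, if anything falls off the work surface, if the arm or the gripper's body presses on something with over 40 N, if the wrist force passes 120 N, or if a joint passes its speed limit or range.

## Working session

There is one attempt and no reset: what is moved stays moved. The work goes in short steps, Python scripts to look and compute and a tool call to move; the robot and the scene stay as the last step left them, time stands still between calls to the robot, and variables do not carry over. Pictures are saved under pics/ and viewed, and the job is handed in when it is done.

Besides the shell and the picture viewer there is one more tool, called after "Request:" by a JSON object that holds its "fn" and its "kwargs", one argument or row to a line. move_arm: Moves the arm, as the interface text tells. Its arguments: {"type":"object","properties":{"targets":{"type":"array","items":{"type":"array","items":{"type":"number"}}}},"required":["targets"]}

```bash
mkdir -p pics; cat > h.py <<'E'
import numpy as np, cv2
from scipy.spatial.transform import Rotation as R
from rig import arm, viewer
def cap(n,f):
    c=viewer.capture(n); cv2.imwrite('pics/'+f,c['image']); return c
def mat(o):
    o=np.array(o,float)
    return o if o.shape==(3,3) else (R.from_rotvec(o).as_matrix() if o.size==3 else R.from_quat(o).as_matrix())
def ray(c,u,v):
    f=200/np.tan(np.radians(c['fovy'])/2)
    return mat(c['orientation'])@np.array([(u-c['cx'])/f,(v-c['cy'])/f,1.])
def onz(c,u,v,z):
    d=ray(c,u,v);p=np.array(c['xyz']);return p+d*(z-p[2])/d[2]
def proj(c,P):
    f=200/np.tan(np.radians(c['fovy'])/2)
    q=mat(c['orientation']).T@(np.array(P)-np.array(c['xyz']));return np.array([c['cx']+f*q[0]/q[2],c['cy']+f*q[1]/q[2]])
E
python3 - <<'E'
from h import *
import pickle
cs={}
for n in("scene","top","wrist"):
    c=cap(n,n+'0.png');cs[n]=c
    print(n,c['fovy'],c['cx'],c['cy'],c['xyz'],c['orientation'])
pickle.dump(cs,open('c0.pkl','wb'))
print(arm.state())
E
```

```text
scene 46.341183989209796 326.01605606878974 198.29632257194208 [0.9633153  0.66756336 0.99677008] [-0.91733871 -2.66176682  0.87864901]
top 50.45895471010839 323.6488691423468 198.38317876804982 [0.45630908 0.17167479 1.14867287] [-2.16642339  2.14788143 -0.17295781]
wrist 65.26640000196443 322.99736540732147 195.467311750636 [ 0.30976156 -0.54784752  0.3736434 ] [ 2.4307161  -1.59815212 -0.21787869]
{'t': 0.15, 'joint_pos': array([-1.34249190e+00,  5.28310220e-01,  1.43364122e+00, -3.43039492e-05,
        1.18140096e+00, -1.78514592e-01]), 'dq': array([-0.00208455, -0.00166221, -0.00405452, -0.0002099 , -0.00103467,
        0.00125241]), 'effort': array([ 7.54399880e-04, -4.42742944e+01, -1.78276491e+01, -2.69688198e-04,
        5.60787783e-03, -1.23489835e-05]), 'tool_pos': array([ 0.24718983, -0.57344074,  0.24151244]), 'tcp_rot': array([-3.07509777e+00, -6.34297096e-01,  1.18558181e-04]), 'ft_force': array([ 0.69862972,  0.1604211 , -0.59778934]), 'moment': array([-0.06539239,  0.01880416,  0.00716869]), 'opening': 0.9990604201885087}
```

View pics/scene0.png

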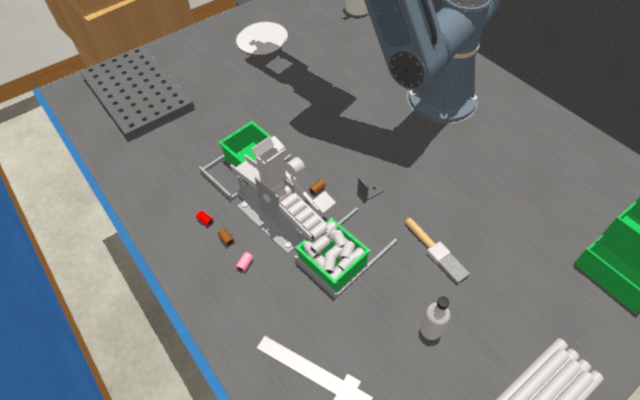

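View pics/top0.png

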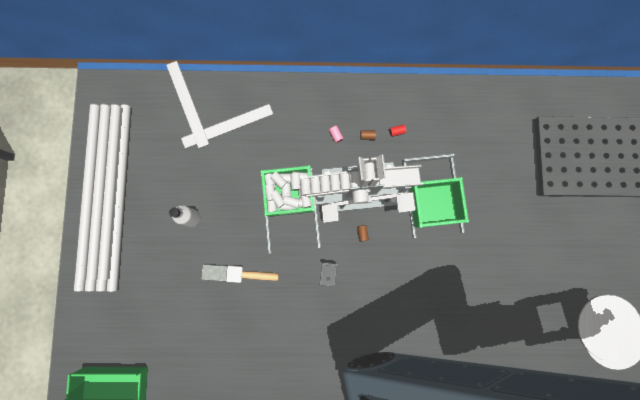

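View pics/wrist0.png

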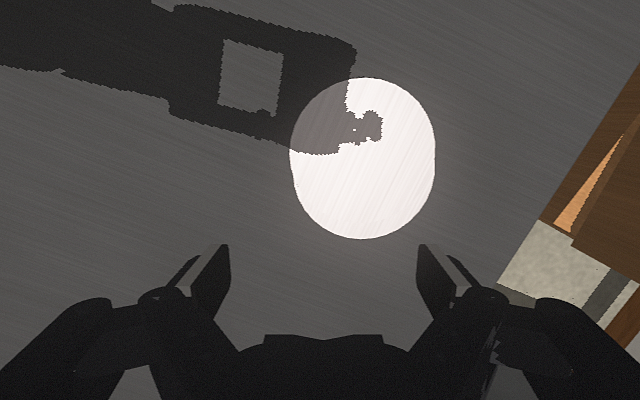

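The top view shows the left full tub at about (288,190), the gate and magazine near (365,180), the right pad at (405,202) and the empty tub at (440,203). The bracket is at (328,274), a brown tube at (363,233) near the robot side, and other look-alikes at (336,133), (368,135) and (398,130). I'll enlarge it.

```bash
python3 - <<'E'
from h import *
im=cv2.imread('pics/top0.png')
cv2.imwrite('pics/top0z.png',cv2.resize(im[145:265,250:490],None,fx=3.33,fy=3.33,interpolation=cv2.INTER_CUBIC))
im=cv2.imread('pics/scene0.png')
cv2.imwrite('pics/scene0z.png',cv2.resize(im[110:300,190:400],None,fx=3.1,fy=3.1,interpolation=cv2.INTER_CUBIC))
E
```

```text
(no output)
```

View pics/top0z.png

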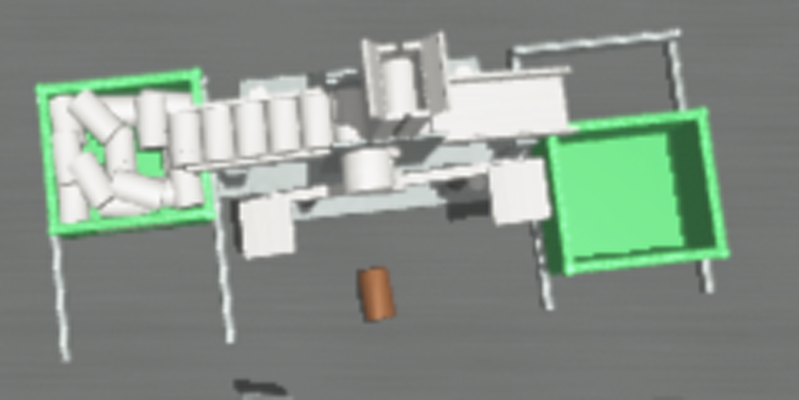

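View pics/scene0z.png

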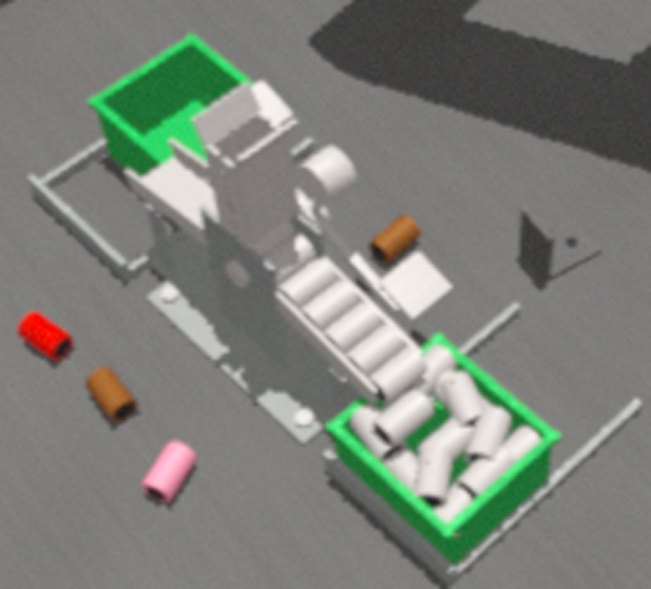

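```bash
python3 - <<'E'
from h import *
import pickle
from scipy.optimize import least_squares
c=pickle.load(open('c0.pkl','rb'))['top']
px=lambda u,v:np.array([250+u/3.33,145+v/3.33])
P=[((-75,-86.4,145.3),(519,191)),((-75,94,85.5),(267,226)),
((-154,-195+66,12),(548,308)),((-154,-195-66,12),(710,291)),((-154,195+66,12),(65,360)),((-154,195-66,12),(231,341)),((58,-195-66,18),(678,33))]
def W(p,L): 
    a=p[2];L=np.array(L)/1000;return np.array([p[0]+np.cos(a)*L[0]-np.sin(a)*L[1],p[1]+np.sin(a)*L[0]+np.cos(a)*L[1],L[2]])
f=lambda p:np.concatenate([proj(c,W(p,l))-px(*q) for l,q in P])
s=least_squares(f,[.45,.05,0]);p=s.x
print(p,np.degrees(p[2]));print(s.fun.reshape(-1,2).round(1))
Rm=np.array([[np.cos(p[2]),np.sin(p[2])],[-np.sin(p[2]),np.cos(p[2])]])
for q in[(568,273),(728,256),(707,109),(547,140)]:
    w=onz(c,*px(*q),.07);print('tub rim',w,(Rm@(w[:2]-p[:2])*1000).round(0))
for n,l in dict(padR=(-75,-86.4,145),bay=(0,-195,0),nearwallhome=(-58,-195,70)).items():print(n,W(p,l))
s=arm.state();print(mat(s['tcp_rot']).round(3))
np.save('p.npy',p)
E
```

```text
[0.6538868  0.04986378 0.11080666] 6.348754153392482
[[ 0.1  0.9]
 [ 0.   0.6]
 [ 0.4 -0.4]
 [ 0.2 -0.3]
 [ 0.2 -0.9]
 [-0.1 -0.3]
 [-0.9  0.2]]
tub rim [ 0.53808751 -0.09667512  0.07      ] [-131. -133.]
tub rim [ 0.55226083 -0.22080309  0.07      ] [-131. -258.]
tub rim [ 0.66727384 -0.20900637  0.07      ] [ -15. -259.]
tub rim [ 0.64138363 -0.08286241  0.07      ] [ -27. -131.]
padR [ 0.58890088 -0.04429986  0.145     ]
bay [ 0.67544991 -0.14394033  0.        ]
nearwallhome [ 0.61780561 -0.15035398  0.07      ]
[[ 0.918  0.396 -0.   ]
 [ 0.396 -0.918  0.002]
 [ 0.    -0.002 -1.   ]]
```

```bash
cat >> h.py <<'E'
p=np.load('p.npy')
def W(L,p=p):
    a=p[2];L=np.array(L)/1000;return np.array([p[0]+np.cos(a)*L[0]-np.sin(a)*L[1],p[1]+np.sin(a)*L[0]+np.cos(a)*L[1],L[2]])
def loc(w):
    a=p[2];d=np.array(w)[:2]-p[:2];return (np.array([np.cos(a)*d[0]+np.sin(a)*d[1],-np.sin(a)*d[0]+np.cos(a)*d[1],w[2]])*1000).round(1)
def tgt(tilt):  # tool x along chute x, z down, tips tilted forward
    a=p[2];B=np.column_stack([[np.cos(a),np.sin(a),0],[np.sin(a),-np.cos(a),0],[0,0,-1]])
    return B@R.from_euler('y',tilt,degrees=True).as_matrix()
def delta(L,tilt):
    s=arm.state();M=mat(s['tcp_rot'])
    t=M.T@(W(L)-s['tool_pos'])*100
    r=np.degrees(R.from_matrix(M.T@tgt(tilt)).as_rotvec())
    print(L,tilt,'shift cm',t.round(2),'turn',r.round(2))
def st():
    s=arm.state();print('t',s['t'],'loc',loc(s['tool_pos']),'F',s['ft_force'].round(2),'open',round(s['opening'],2),'rot err',np.degrees(R.from_matrix(mat(s['tcp_rot']).T@tgt(0)).as_rotvec()).round(1))
E
python3 - <<'E'
from h import *
st();delta((-190,-195,200),20);delta((-190,-195,110),20)
E
```

```text
t 0.15 loc [-473.1 -574.5  241.5] F [ 0.7   0.16 -0.6 ] open 1.0 rot err [-0.1 -0.  17. ]
(-190, -195, 200) 20 shift cm [ 38.15 -28.03   4.21] turn [-3.06 19.85 16.77]
(-190, -195, 110) 20 shift cm [ 38.15 -28.02  13.21] turn [-3.06 19.85 16.77]
```

Request:
{"fn": "move_arm", "kwargs": {
  "targets": [
    [1,3,-2.2,0.3,0,2,1],
    [1,6,-4.4,0.7,0,4,3],
    [1,9,-6.6,1,-1,6,4],
    [1,12,-8.8,1.3,-1,7,5],
    [1,15,-11,1.6,-1,8,7],
    [1,18,-13.2,2,-1,9,8],
    [1,21,-15.4,2.3,-2,11,9],
    [1,24,-17.6,2.6,-2,12,10],
    [1,27,-19.8,3,-2,14,12],
    [1,30,-22,3.3,-2,16,13],
    [1,33,-24.2,3.6,-3,17,15],
    [1,36,-26.4,4,-3,19,16],
    [1,38.1,-28,4.2,-3.1,19.9,16.8],
    [1,38.1,-28,4.2,-3.1,19.9,16.8],
    [1,38.1,-28,4.2,-3.1,19.9,16.8]
  ]
}}

```text
t: 1.65
tool_pos: [0.4864, -0.1653, 0.2001]
tcp_rot: [-3.071, -0.172, -0.543]
ft_force: [-0.1, 0.3, -0.5]
opening: -0.001
```

```bash
python3 - <<'E'
from h import *
cap('wrist','w1.png');cap('top','t1.png')
st();delta((-190,-195,120),20);delta((-190,-195,36),20)
E
```

```text
t 1.75 loc [-190.3 -196.7  200.3] F [ 0.19  0.88 -1.  ] open -0.0 rot err [  0.1 -20.1  -0.1]
(-190, -195, 120) 20 shift cm [-2.73 -0.18  7.56] turn [ 0.12 -0.08 -0.04]
(-190, -195, 36) 20 shift cm [-5.61 -0.19 15.45] turn [ 0.12 -0.08 -0.04]
```

View pics/w1.png

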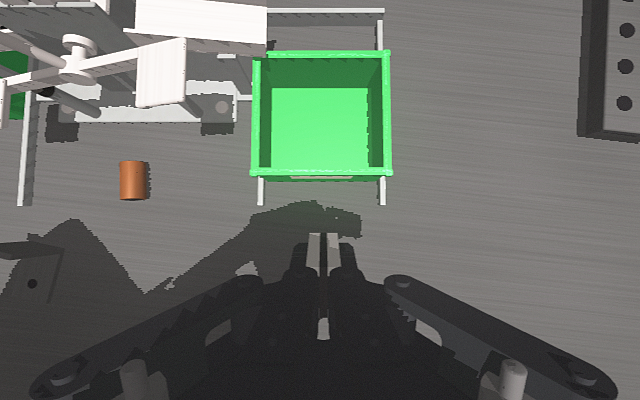

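View pics/t1.png

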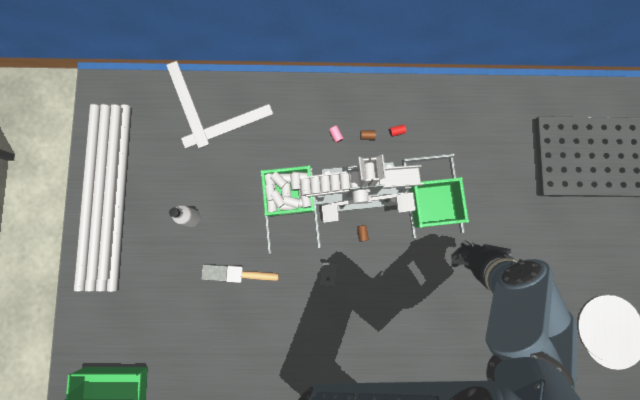

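The wrist view shows the tub centred on the shut fingers: its near rim spans u 250–393 at v≈173, and the fingers are at u≈323. The way down is clear.

Request:
{"fn": "move_arm", "kwargs": {
  "targets": [
    [1,-1.4,-0.1,3.9,0,0,0],
    [1,-2.8,-0.1,7.7,0,0,0],
    [1,-4.2,-0.2,11.6,0,0,0],
    [1,-5.6,-0.2,15.4,0,0,0],
    [1,-5.6,-0.2,15.4,0,0,0],
    [1,-5.6,-0.2,15.4,0,0,0]
  ]
}}

```text
t: 2.35
tool_pos: [0.4856, -0.1659, 0.0342]
tcp_rot: [-3.071, -0.163, -0.539]
ft_force: [0.7, 0.0, 0.2]
opening: -0.0
```

```bash
python3 - <<'E'
from h import *
cap('wrist','w2.png')
st();
for x in(-145,-75,-69,-65):delta((x,-195,36),20)
E
```

```text
t 2.4 loc [-190.5 -195.9   35.5] F [-0.66 -1.29  0.84] open 0.0 rot err [  0.  -20.   -0.2]
(-145, -195, 36) 20 shift cm [ 4.29 -0.11  1.51] turn [ 0.07 -0.01 -0.2 ]
(-75, -195, 36) 20 shift cm [10.87 -0.14  3.91] turn [ 0.07 -0.01 -0.2 ]
(-69, -195, 36) 20 shift cm [11.43 -0.14  4.11] turn [ 0.07 -0.01 -0.2 ]
(-65, -195, 36) 20 shift cm [11.81 -0.14  4.25] turn [ 0.07 -0.01 -0.2 ]
```

View pics/w2.png

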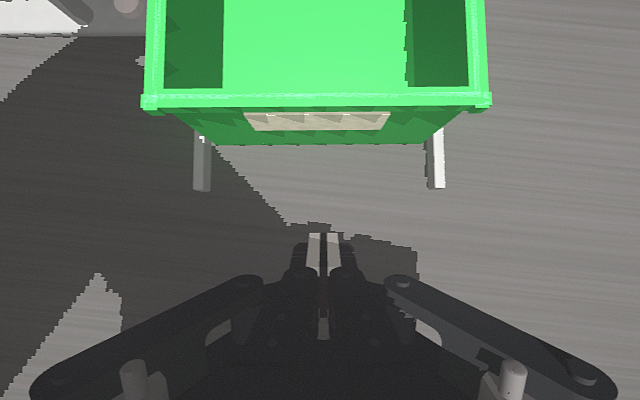

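The wall's label side faces the fingers and the path is clear. I'll push slowly, about 5 mm per row.

Request:
{"fn": "move_arm", "kwargs": {
  "targets": [
    [1,2,-0.1,0.7,0,0,0],
    [1,3.8,-0.1,1.4,0,0,0],
    [1,4.3,-0.1,1.6,0,0,0],
    [1,4.7,-0.1,1.7,0,0,0],
    [1,5.2,-0.1,1.9,0,0,0],
    [1,5.6,-0.1,2,0,0,0],
    [1,6.1,-0.1,2.2,0,0,0],
    [1,6.6,-0.1,2.4,0,0,0],
    [1,7,-0.1,2.5,0,0,0],
    [1,7.5,-0.1,2.7,0,0,0],
    [1,8,-0.1,2.9,0,0,0],
    [1,8.4,-0.1,3,0,0,0],
    [1,8.9,-0.1,3.2,0,0,0],
    [1,9.4,-0.1,3.4,0,0,0],
    [1,9.8,-0.1,3.5,0,0,0],
    [1,10.3,-0.1,3.7,0,0,0],
    [1,10.5,-0.1,3.8,0,0,0],
    [1,10.5,-0.1,3.8,0,0,0]
  ]
}}

```text
t: 4.2
tool_pos: [0.5977, -0.153, 0.0357]
tcp_rot: [-3.071, -0.165, -0.543]
ft_force: [-1.0, 0.3, -0.3]
opening: -0.002
```

```bash
python3 - <<'E'
from h import *
cap('wrist','w3.png');cap('top','t3.png');cap('scene','s3.png')
im=cv2.imread('pics/t3.png')
cv2.imwrite('pics/t3z.png',cv2.resize(im[145:265,250:490],None,fx=3.33,fy=3.33,interpolation=cv2.INTER_CUBIC))
st();
for x in(-72,-69,-67,-65,-62):delta((x,-195,36),20)
E
```

```text
t 4.35 loc [ -78.6 -195.4   35.7] F [-0.14  0.61  0.13] open 0.0 rot err [  0.  -20.   -0.2]
(-72, -195, 36) 20 shift cm [ 0.63 -0.04  0.2 ] turn [ 0.08 -0.02 -0.2 ]
(-69, -195, 36) 20 shift cm [ 0.92 -0.04  0.3 ] turn [ 0.08 -0.02 -0.2 ]
(-67, -195, 36) 20 shift cm [ 1.1  -0.04  0.37] turn [ 0.08 -0.02 -0.2 ]
(-65, -195, 36) 20 shift cm [ 1.29 -0.04  0.44] turn [ 0.08 -0.02 -0.2 ]
(-62, -195, 36) 20 shift cm [ 1.57 -0.05  0.54] turn [ 0.08 -0.02 -0.2 ]
```

View pics/w3.png

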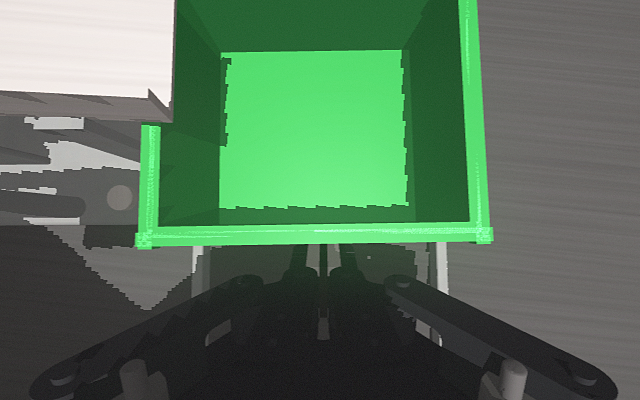

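View pics/t3z.png

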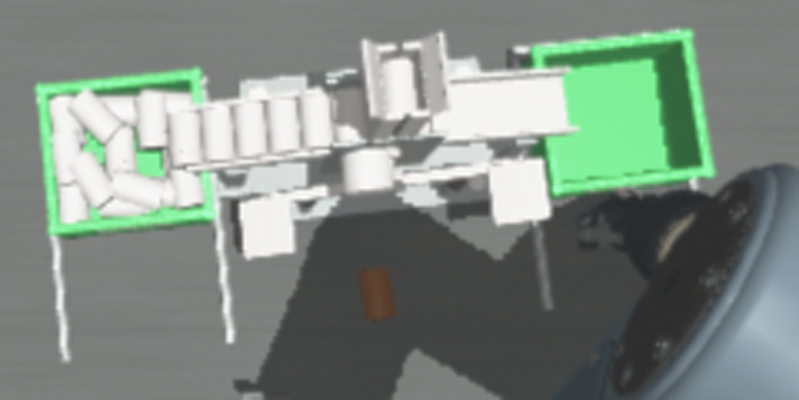

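```bash
python3 - <<'E'
from h import *
import pickle
c=pickle.load(open('c0.pkl','rb'))['top']
for q in[(556,194),(714,177),(691,31),(536,46)]:print(loc(onz(c,250+q[0]/3.33,145+q[1]/3.33,.07)))
E
```

```text
[ -69.8 -131.8   70. ]
[ -69.  -256.2   70. ]
[  47.8 -255.5   70. ]
[  47.9 -131.9   70. ]
```

Request:
{"fn": "move_arm", "kwargs": {
  "targets": [
    [1,0.2,0,0.1,0,0,0],
    [1,0.4,0,0.1,0,0,0],
    [1,0.5,0,0.2,0,0,0],
    [1,0.6,0,0.2,0,0,0],
    [1,0.7,0,0.2,0,0,0],
    [1,0.7,0,0.2,0,0,0]
  ]
}}

```text
t: 4.95
tool_pos: [0.6047, -0.1523, 0.0362]
tcp_rot: [-3.071, -0.165, -0.542]
ft_force: [-1.9, -0.2, -0.2]
opening: 0.002
```

Request:
{"fn": "move_arm", "kwargs": {
  "targets": [
    [1,0.1,0,0,0,0,0],
    [1,0.2,0,0.1,0,0,0],
    [1,0.3,0,0.1,0,0,0],
    [1,0.4,0,0.1,0,0,0],
    [1,0.4,0,0.1,0,0,0]
  ]
}}

```text
t: 5.45
tool_pos: [0.6067, -0.1512, 0.036]
tcp_rot: [-3.071, -0.165, -0.537]
ft_force: [-7.0, -1.9, 2.4]
opening: 0.003
```

```bash
python3 -c "
from h import *
st()"
```

```text
t 5.45 loc [ -69.1 -194.6   36. ] F [-6.98 -1.91  2.39] open 0.0 rot err [ -0.1 -19.8  -0.2]
```

Request:
{"fn": "move_arm", "kwargs": {
  "targets": [
    [1,0.2,0,0.1,0,0,0],
    [1,0.3,0,0.1,0,0,0],
    [1,0.3,0,0.1,0,0,0]
  ]
}}

```text
t: 5.75
tool_pos: [0.6069, -0.1509, 0.0356]
tcp_rot: [-3.071, -0.165, -0.531]
ft_force: [-11.9, -4.2, 6.3]
opening: 0.002
```

```bash
python3 - <<'E'
from h import *
cap('wrist','w4.png');cap('top','t4.png')
im=cv2.imread('pics/t4.png')
cv2.imwrite('pics/t4z.png',cv2.resize(im[145:265,250:490],None,fx=3.33,fy=3.33,interpolation=cv2.INTER_CUBIC))
st();
for x in(-110,-190):delta((x,-195,36),20)
E
```

```text
t 5.85 loc [ -69.  -194.3   35.6] F [-12.32  -5.35   5.65] open 0.0 rot err [ -0.1 -19.6  -0.2]
(-110, -195, 36) 20 shift cm [-3.85  0.08 -1.42] turn [-0.08  0.39 -0.21]
(-190, -195, 36) 20 shift cm [-11.39   0.1   -4.1 ] turn [-0.08  0.39 -0.21]
```

View pics/t4z.png

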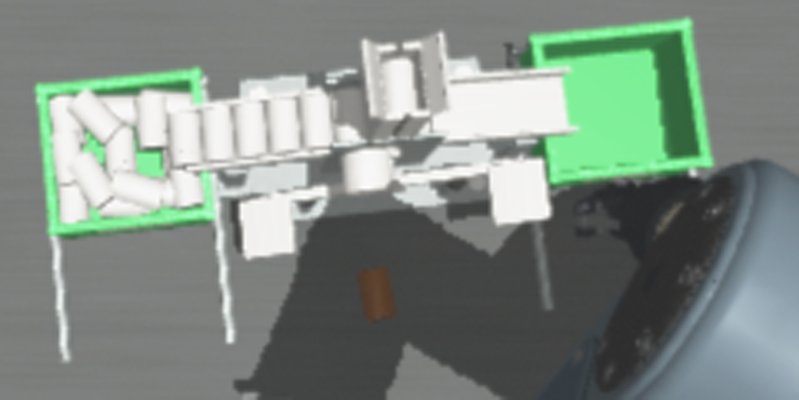

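Force rises to 13 N with no further motion, the rim is square to the bay, and the TCP is at x=-69, which matches the home position I predicted. The tub is home. I'll back off and rise.

Request:
{"fn": "move_arm", "kwargs": {
  "targets": [
    [1,-1,0,-0.4,0,0,0],
    [1,-3,0,-1.1,0,0,0],
    [1,-6,0,-2.2,0,0,0],
    [1,-9,0,-3.2,0,0,0],
    [1,-9,0,-3.2,0,0,0]
  ]
}}

```text
t: 6.35
tool_pos: [0.5087, -0.1607, 0.0352]
tcp_rot: [-3.07, -0.159, -0.525]
ft_force: [0.4, 0.2, 0.2]
opening: -0.001
```

```bash
cat >> h.py <<'E'
def delta2(tip,rv,L=11):
    M=tgt(0)@R.from_rotvec(rv,degrees=True).as_matrix()
    s=arm.state();M0=mat(s['tcp_rot'])
    w=W(tip)-M[:,2]*L/1000
    print(tip,'shift',(M0.T@(w-s['tool_pos'])*100).round(2),'turn',np.degrees(R.from_matrix(M0.T@M).as_rotvec()).round(2))
E
python3 - <<'E'
from h import *
c=cap('top','t5.png');cap('wrist','w5.png')
im=cv2.imread('pics/t5.png')
cv2.imwrite('pics/t5z.png',cv2.resize(im[145:265,250:490],None,fx=3.33,fy=3.33,interpolation=cv2.INTER_CUBIC))
st();delta((-160,-195,220),20);delta2((-80,-93,220),(15,20,0));delta2((-80,-93,165),(15,20,0))
E
```

```text
t 6.45 loc [-164.2 -194.8   35.7] F [ 0.75 -0.27 -0.45] open -0.0 rot err [ -0.1 -19.6  -0.3]
(-160, -195, 220) 20 shift cm [  6.6   -0.02 -17.22] turn [-0.02  0.36 -0.3 ]
(-80, -93, 220) shift [ 14.06  -9.98 -15.59] turn [14.68  0.43  2.24]
(-80, -93, 165) shift [ 12.21  -9.97 -10.41] turn [14.68  0.43  2.24]
```

View pics/w5.png

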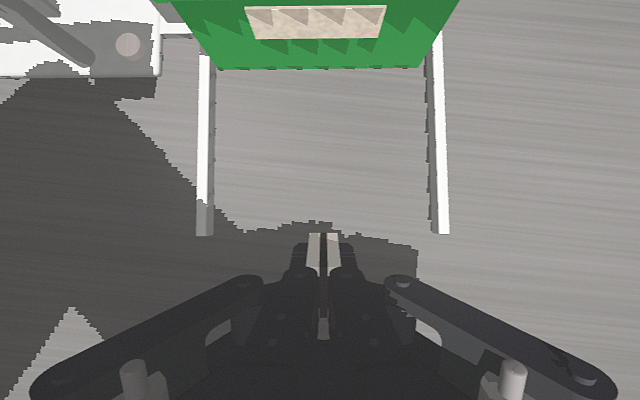

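View pics/t5z.png

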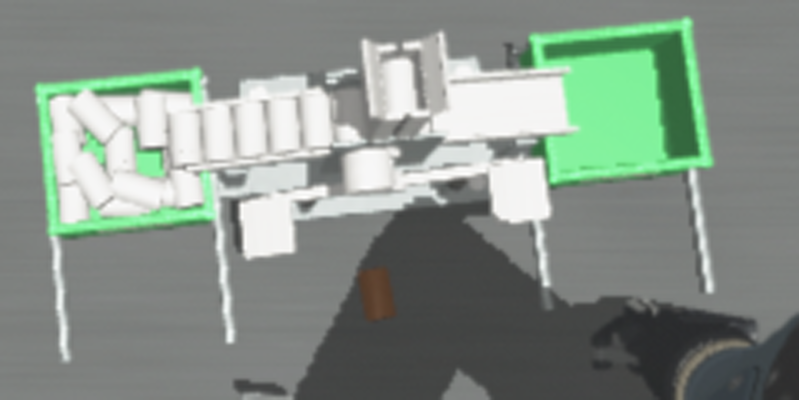

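The tub sits square and stayed put after release. Next I'll go up and over to above the raised right pad, at (519,191) in the crop.

Request:
{"fn": "move_arm", "kwargs": {
  "targets": [
    [1,1.6,0,-4.3,0,0,0],
    [1,3.3,0,-8.6,0,0,0],
    [1,5,0,-12.9,0,0,0],
    [1,6.6,0,-17.2,0,0,0],
    [1,8,-2,-17,3,0,0],
    [1,9.5,-4,-16.6,6,0,1],
    [1,11,-6,-16.3,9,0,1],
    [1,12.5,-8,-16,12,0.4,2],
    [1,14,-10,-15.6,14.7,0.4,2.2],
    [1,14,-10,-15.6,14.7,0.4,2.2],
    [1,14,-10,-15.6,14.7,0.4,2.2]
  ]
}}

```text
t: 7.55
tool_pos: [0.5814, -0.0545, 0.2301]
tcp_rot: [-2.819, -0.16, -0.479]
ft_force: [-1.2, -0.7, 0.3]
opening: 0.003
```

```bash
python3 - <<'E'
from h import *
cap('wrist','w6.png')
st();delta2((-80,-93,160),(15,20,0));delta2((-80,-93,150),(15,20,0));delta2((-80,-95,84),(15,20,0))
E
```

```text
t 7.6 loc [-84.1 -95.9 229.9] F [ 0.3   0.46 -0.2 ] open -0.0 rot err [-14.9 -20.    0.1]
(-80, -93, 160) shift [-1.99  1.51  5.45] turn [0.06 0.05 0.11]
(-80, -93, 150) shift [-2.33  1.76  6.36] turn [0.06 0.05 0.11]
(-80, -95, 84) shift [-4.55  3.61 12.3 ] turn [0.06 0.05 0.11]
```

View pics/w6.png

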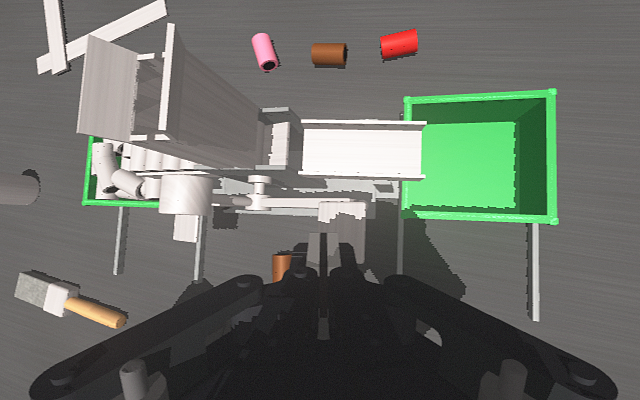

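The wrist view shows the pad at (318–366, 203–260), just beyond the fingertips, and the tumbler disc at (187,193) clear of the links. I'll lower to just above the pad.

Request:
{"fn": "move_arm", "kwargs": {
  "targets": [
    [1,-0.7,0.6,1.8,0,0,0],
    [1,-1.4,1.2,3.6,0,0,0],
    [1,-2,1.7,5.4,0,0,0],
    [1,-2.2,2,6.1,0,0,0],
    [1,-2.2,2,6.1,0,0,0]
  ]
}}

```text
t: 8.1
tool_pos: [0.5815, -0.058, 0.1613]
tcp_rot: [-2.819, -0.157, -0.476]
ft_force: [-0.1, -0.3, 1.2]
opening: 0.001
```

```bash
python3 - <<'E'
from h import *
cap('wrist','w7.png');cap('top','t7.png')
im=cv2.imread('pics/t7.png')
cv2.imwrite('pics/t7z.png',cv2.resize(im[145:265,250:490],None,fx=3.33,fy=3.33,interpolation=cv2.INTER_CUBIC))
st();
for z in (140,125,110,95,86):delta2((-80,-97,z),(15,20,0))
E
```

```text
t 8.2 loc [-83.  -99.4 162.7] F [-0.26  0.66  0.47] open 0.0 rot err [-14.9 -20.    0.1]
(-80, -97, 140) shift [-0.49  0.36  1.12] turn [0.1  0.01 0.1 ]
(-80, -97, 125) shift [-1.    0.74  2.48] turn [0.1  0.01 0.1 ]
(-80, -97, 110) shift [-1.51  1.11  3.84] turn [0.1  0.01 0.1 ]
(-80, -97, 95) shift [-2.01  1.49  5.2 ] turn [0.1  0.01 0.1 ]
(-80, -97, 86) shift [-2.32  1.72  6.02] turn [0.1  0.01 0.1 ]
```

View pics/w7.png

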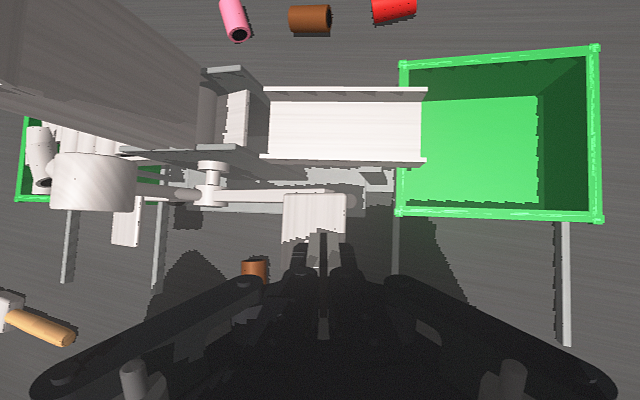

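View pics/t7z.png

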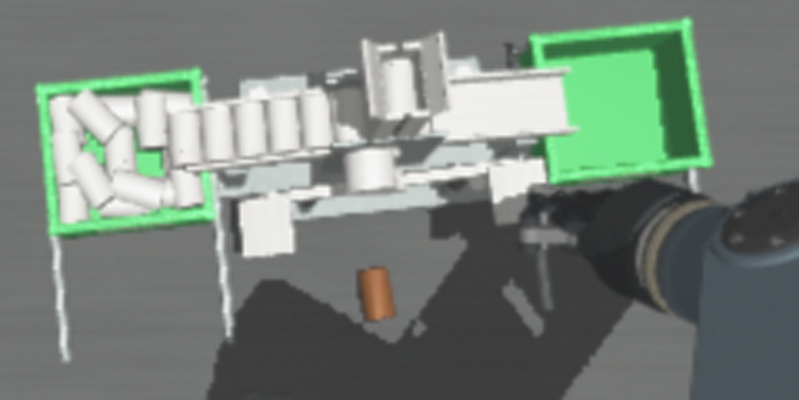

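The tip stands over the right-hand half of the pad (u 283–347, tip at 323). I'll press now, slowly.

Request:
{"fn": "move_arm", "kwargs": {
  "targets": [
    [1,-0.3,0.2,0.6,0,0,0],
    [1,-0.5,0.3,1.1,0,0,0],
    [1,-0.7,0.5,1.6,0,0,0],
    [1,-0.8,0.6,2.1,0,0,0],
    [1,-1,0.7,2.5,0,0,0]
  ]
}}

```text
t: 8.7
tool_pos: [0.5818, -0.0582, 0.1344]
tcp_rot: [-2.819, -0.158, -0.479]
ft_force: [-0.1, 0.4, 0.5]
opening: -0.0
```

```bash
python3 - <<'E'
from h import *
cap('wrist','w8.png')
st();
for z in (115,110,100,90,87):delta2((-80,-97,z),(15,20,0))
E
```

```text
t 8.75 loc [-84.2 -99.1 133.7] F [-0.21 -0.4   0.42] open -0.0 rot err [-14.9 -19.9   0.1]
(-80, -97, 115) shift [-0.25  0.29  0.79] turn [0.06 0.1  0.07]
(-80, -97, 110) shift [-0.42  0.42  1.24] turn [0.06 0.1  0.07]
(-80, -97, 100) shift [-0.75  0.67  2.15] turn [0.06 0.1  0.07]
(-80, -97, 90) shift [-1.09  0.92  3.05] turn [0.06 0.1  0.07]
(-80, -97, 87) shift [-1.19  1.    3.33] turn [0.06 0.1  0.07]
```

View pics/w8.png

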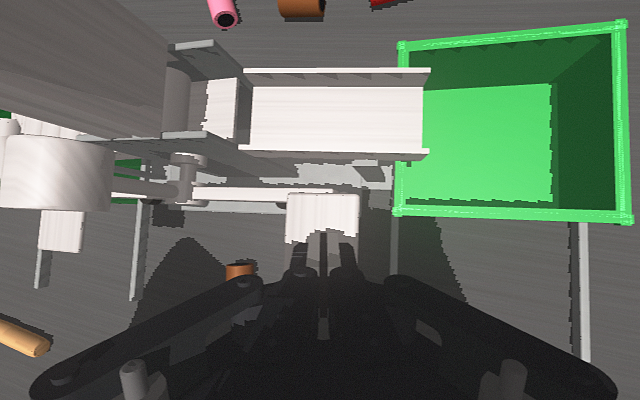

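The pad is going down evenly under the tip. I'll carry on.

Request:
{"fn": "move_arm", "kwargs": {
  "targets": [
    [1,-0.2,0.2,0.6,0,0,0],
    [1,-0.4,0.3,1,0,0,0],
    [1,-0.5,0.5,1.5,0,0,0],
    [1,-0.7,0.6,1.9,0,0,0],
    [1,-0.8,0.7,2.3,0,0,0],
    [1,-1,0.8,2.7,0,0,0],
    [1,-1.1,0.9,3,0,0,0],
    [1,-1.1,0.9,3,0,0,0]
  ]
}}

```text
t: 9.55
tool_pos: [0.5812, -0.0584, 0.0999]
tcp_rot: [-2.819, -0.158, -0.476]
ft_force: [-0.2, -0.4, -0.2]
opening: 0.004
```

```bash
python3 - <<'E'
from h import *
cap('wrist','w9.png');cap('scene','s9.png')
im=cv2.imread('pics/s9.png')
cv2.imwrite('pics/s9z.png',cv2.resize(im[110:300,190:400],None,fx=3.1,fy=3.1,interpolation=cv2.INTER_CUBIC))
st()
for z in (83,170,240):delta2((-80,-97,z),(15,20,0))
E
```

```text
t 9.65 loc [-84.  -99.8 100.4] F [-0.35 -0.42  0.25] open -0.0 rot err [-14.9 -19.9   0.1]
(-80, -97, 83) shift [-0.23  0.19  0.69] turn [0.05 0.09 0.07]
(-80, -97, 170) shift [ 2.7  -2.   -7.21] turn [0.05 0.09 0.07]
(-80, -97, 240) shift [  5.06  -3.77 -13.55] turn [0.05 0.09 0.07]
```

View pics/w9.png

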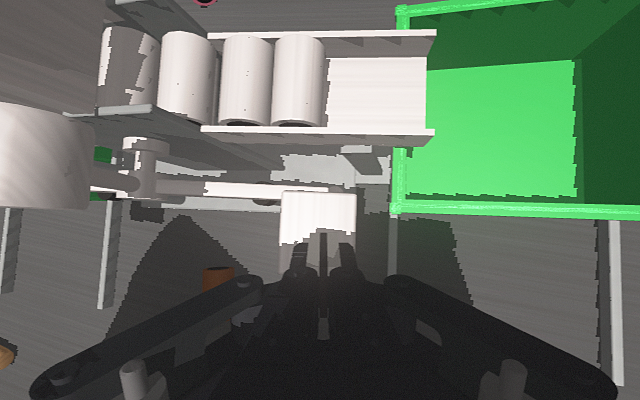

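View pics/s9z.png

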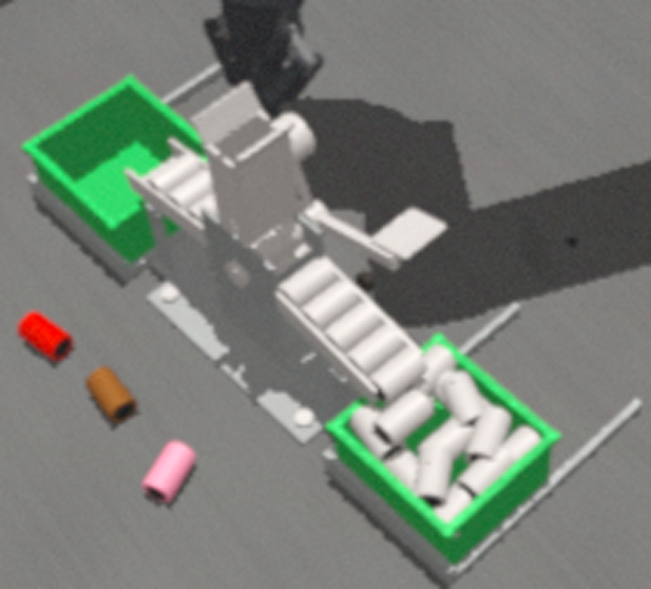

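The gate has rocked over and the blanks are rolling down the right chute. I'll press lightly to the stop, then hold while they run.

Request:
{"fn": "move_arm", "kwargs": {
  "targets": [
    [1,-0.1,0.1,0.3,0,0,0],
    [1,-0.2,0.1,0.5,0,0,0],
    [1,-0.2,0.2,0.6,0,0,0],
    [1,-0.2,0.2,0.6,0,0,0],
    [1,-0.2,0.2,0.6,0,0,0],
    [1,-0.2,0.2,0.6,0,0,0],
    [1,-0.2,0.2,0.6,0,0,0],
    [1,-0.2,0.2,0.6,0,0,0],
    [1,-0.2,0.2,0.6,0,0,0],
    [1,-0.2,0.2,0.6,0,0,0]
  ]
}}

```text
t: 10.65
tool_pos: [0.5835, -0.0598, 0.096]
tcp_rot: [-2.819, -0.157, -0.484]
ft_force: [-0.1, -2.0, 11.0]
opening: 0.0
```

```bash
python3 - <<'E'
from h import *
cap('wrist','w10.png')
st()
for z in (100,170,240):delta2((-80,-97,z),(15,20,0))
E
```

```text
t 10.7 loc [ -82.1 -101.2   96. ] F [-1.88 -1.52 12.66] open -0.0 rot err [-14.8 -20.2   0. ]
(-80, -97, 100) shift [ 0.32 -0.49 -1.29] turn [ 0.16 -0.18  0.09]
(-80, -97, 170) shift [ 2.71 -2.25 -7.63] turn [ 0.16 -0.18  0.09]
(-80, -97, 240) shift [  5.1   -4.   -13.97] turn [ 0.16 -0.18  0.09]
```

View pics/w10.png

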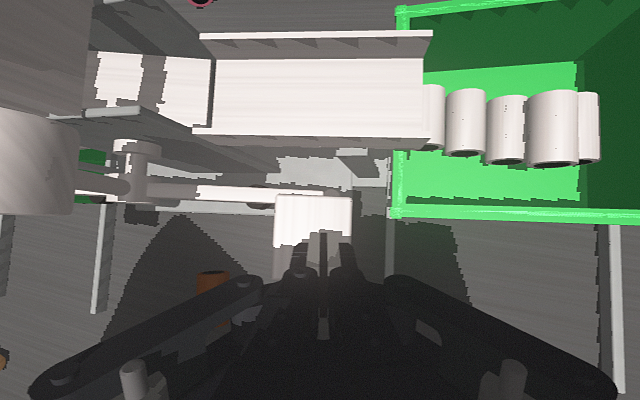

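Gate at its stop (12 N reaction). Five blanks lie in the tub and the chute is clear. I'll withdraw straight up and back.

Request:
{"fn": "move_arm", "kwargs": {
  "targets": [
    [1,0.3,-0.3,-1,0,0,0],
    [1,1,-0.8,-3,0,0,0],
    [1,2.5,-2,-7,0,0,0],
    [1,4,-3,-11,0,0,0],
    [1,5,-3.9,-14,0,0,0],
    [1,2,-3.5,-15.5,0,0,0],
    [1,-2,-2,-17,0,0,0],
    [1,-6,0,-18,0,0,0],
    [1,-9,3,-19,0,0,0],
    [1,-9,6,-19,0,0,0],
    [1,-9,6,-19,0,0,0]
  ]
}}

```text
t: 11.8
tool_pos: [0.4495, -0.1814, 0.2223]
tcp_rot: [-2.823, -0.151, -0.487]
ft_force: [-0.1, -0.5, -0.4]
opening: -0.002
```

```bash
python3 - <<'E'
from h import *
cap('scene','s11.png');cap('top','t11.png');cap('wrist','w11.png')
im=cv2.imread('pics/s11.png')
cv2.imwrite('pics/s11z.png',cv2.resize(im[110:300,190:400],None,fx=3.1,fy=3.1,interpolation=cv2.INTER_CUBIC))
im=cv2.imread('pics/t11.png')
cv2.imwrite('pics/t11z.png',cv2.resize(im[145:265,250:490],None,fx=3.33,fy=3.33,interpolation=cv2.INTER_CUBIC))
st()
E
```

```text
t 11.95 loc [-228.9 -202.2  222.4] F [-0.22  0.91  0.37] open 0.0 rot err [-14.9 -20.2   0. ]
```

View pics/t11z.png

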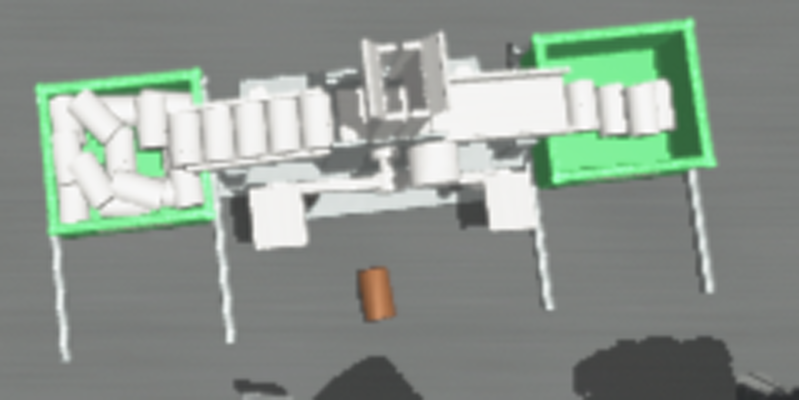

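View pics/s11z.png

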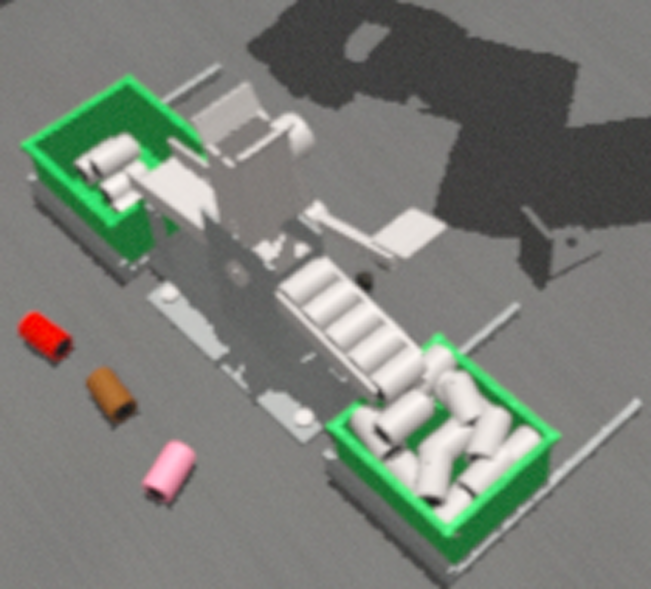

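View pics/t11.png

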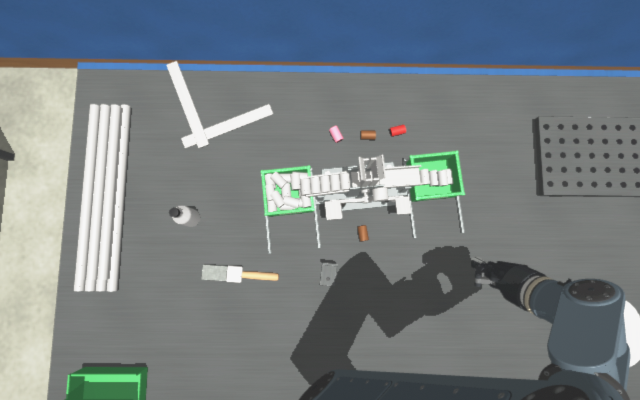

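```bash
python3 - <<'E'
from h import *
import pickle
c=pickle.load(open('c0.pkl','rb'))['top']
A,B=[cv2.imread(f'pics/{n}.png') for n in('t5','t11')]
for n,(x,y,w,h) in dict(near=(420,186,40,16),far=(412,148,44,14),right=(452,150,16,40),static_left=(262,165,20,50)).items():
    T=A[y:y+h,x:x+w]
    a=cv2.cvtColor(T,6).astype(np.float32);b=cv2.cvtColor(B[y:y+h,x:x+w],6).astype(np.float32)
    print(n,cv2.phaseCorrelate(a,b,cv2.createHanningWindow((w,h),cv2.CV_32F)))
for q in[(550,186),(714,166),(692,21),(534,36)]:print(loc(onz(c,250+q[0]/3.33,145+q[1]/3.33,.07)))
cv2.imwrite('pics/cmp.png',np.hstack([cv2.resize(X[145:215,400:475],None,fx=5,fy=5,interpolation=2) for X in(A,B)]))
E
```

```text
near ((0.27996278723008317, -0.1757917374772564), 0.908749408274889)
far ((1.0019408814627901, 0.37909139930630875), 0.8081152315492983)
right ((0.367357639749077, 0.02426512877271847), 0.931784899160266)
static_left ((0.03697294423160358, -0.00537986714457972), 0.9994952410459519)
[ -63.1 -128.    70. ]
[ -60.5 -257.5   70. ]
[  55.7 -257.5   70. ]
[  56.  -131.4   70. ]
```

View pics/cmp.png

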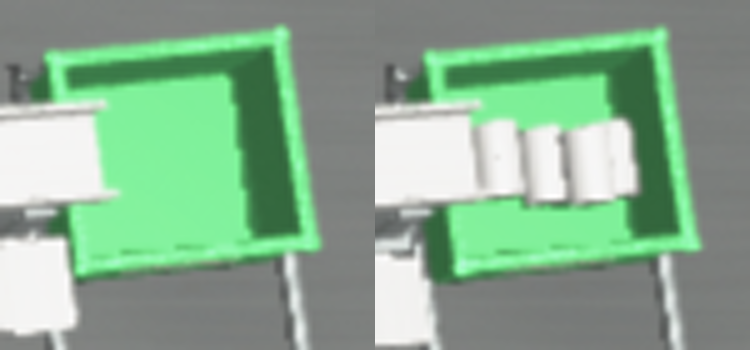

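View pics/w11.png

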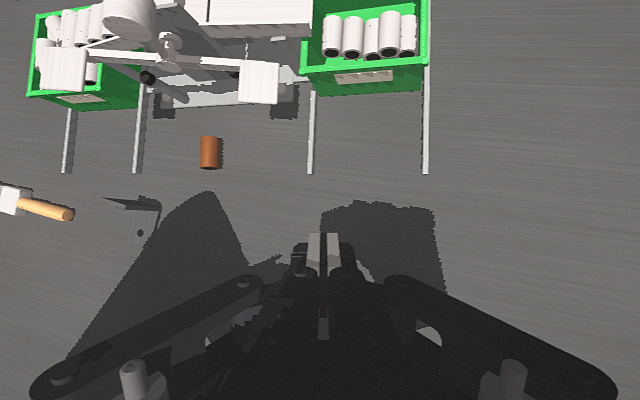

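```bash
python3 - <<'E'
from h import *
import pickle
c=pickle.load(open('c0.pkl','rb'))['top']
A,B=[cv2.imread(f'pics/{n}.png') for n in('t5','t11')]
def green(I):
    return ((I[:,:,1].astype(int)-np.maximum(I[:,:,0],I[:,:,2]))>50)
# near/far rim outer edge along chute x at given local y, via profile
def prof(I,y):
    xs=np.arange(-90,90,.25);v=[]
    for x in xs:
        u=proj(c,W((x,y,70)));v.append(cv2.getRectSubPix(I.astype(np.float32)[:,:,1]-I.astype(np.float32)[:,:,2],(1,1),tuple(u.astype(float)))[0,0])
    v=np.array(v);g=np.where(v>45)[0];return xs[g[0]],xs[g[-1]]
for n,I in(('before',A),('after',B)):
    for y in(150,180,210,240):print(n,'L',y,prof(I,y))
    for y in(-145,-160,-180,-200,-220,-240):print(n,'R',y,prof(I,y))
E
```

```text
before L 150 (np.float64(-63.0), np.float64(58.25))
before L 180 (np.float64(-62.0), np.float64(57.5))
before L 210 (np.float64(-62.5), np.float64(57.25))
before L 240 (np.float64(-63.5), np.float64(57.25))
before R -145 (np.float64(-62.25), np.float64(58.5))
before R -160 (np.float64(-60.75), np.float64(59.0))
before R -180 (np.float64(-60.5), np.float64(58.5))
before R -200 (np.float64(-59.75), np.float64(58.75))
before R -220 (np.float64(-61.75), np.float64(59.25))
before R -240 (np.float64(-59.5), np.float64(59.25))
after L 150 (np.float64(-63.0), np.float64(58.25))
after L 180 (np.float64(-61.75), np.float64(57.5))
after L 210 (np.float64(-62.5), np.float64(57.25))
after L 240 (np.float64(-63.25), np.float64(57.25))
after R -145 (np.float64(-62.25), np.float64(58.5))
after R -160 (np.float64(-61.0), np.float64(58.75))
after R -180 (np.float64(-60.5), np.float64(58.5))
after R -200 (np.float64(-60.0), np.float64(58.75))
after R -220 (np.float64(-62.0), np.float64(59.0))
after R -240 (np.float64(-59.5), np.float64(59.25))
```

Edge profiles put the tub's rim at x ≈ -61…+59 mm. That is level with the fixed left tub (-62…+58) and has not moved since the push, so the tub is home.

```bash
python3 -c "
from h import *
st();print(arm.sign_off())"
```

```text
t 11.95 loc [-228.9 -202.2  222.4] F [-0.22  0.91  0.37] open 0.0 rot err [-14.9 -20.2   0. ]
the job is handed in; nothing more can be done
None
```

The job is done and handed in at about 12 s. The right tub is fully home, and the waiting blanks have run down the right chute into it.

- **Tub:** I pushed it with the shut fingertips, low on its near wall, about 73 mm until it met the back stop. The force rose to about 13 N with no further motion.
- **Gate:** I then pressed the right pad down until it met its stop at about 12 N and withdrew. The gate stayed over to the right.
- **Blanks:** All five waiting blanks (4–8) are in the right tub, and the magazine and right chute are empty. Blanks 0–3 are still in the left chute.
- **Tub position:** The final pictures put the tub's rim level in x with the fixed left tub, within about 2 mm. Its x position did not change after the push.
- **Bystanders:** The bracket, bottle, brush and coloured look-alikes are where they were.

One small disagreement: image correlation showed the tub shifted sideways by about 1 mm when the blanks dropped in. That is within its 3 mm of play between the guides. One of those readings, on the far rim, was noisy, and the edge profiles did not confirm any shift in x.

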